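Load the last board and lift the carrier level

ROBOT

A 7-joint arm with a two-finger parallel gripper is mounted at the origin on a cart in front of the work surface, level with it; the furniture and walls round the work are solid. World frame = base frame: x ahead of the robot, y to its left, z up, the work surface at z = 0. Lengths are in mm, angles in rad, forces in N, time in s.
With the tool pointing down it reaches from about 400 to 925 mm from the base axis. Payload 5.6 kg.
Tool frame: the origin (TCP) lies at the very end of the fingers, on their centre line; the grasp point (between the pads) lies 19 mm behind it; z points along the fingers, y is the direction in which the jaws open and shut (so a half turn about z gives the same grasp; the last joint's range is limited). The gripper opens to 85 mm and grips with 20 to 120 N. Pads are 22 mm wide; open, the fingers measure 114 mm over their backs; the gripper's body (76 mm by 85 mm) begins 54 mm behind the grasp point. The pads swing forward as they close: fully open they stand 13 mm farther back than shut.
Start: joints at [1.085, 0.468, -0.012, 1.603, 0.006, 1.071, -0.056], TCP at [278.468, -587.336, 231.29] pointing down, gripper open.
Joint ranges: [-2.53, 2.53], [-0.31, 2.02], [-1.57, 1.55], [0.28, 2.44], [-1.29, 4.43], [0.15, 1.84], [-2.92, 2.92]. Speed limits (rad/s): [2.57, 2.57, 3.14, 3.14, 3.14, 3.14, 3.14].

INTERFACE

Orientations are given as a unit quaternion [x, y, z, w].
In Python, from cell import bot, eyes gives the robot as it stands.
- The arm moves only by the shell command python3 -m creep 'ROWS' [OPENING] [FORCE]. ROWS is JSON, a list of rows, each a list of 2 entries, a list of its own where there are three numbers: the shift along the world's x, y, z in mm, then the turn, a rotation vector about the world's x, y, z in rad. In form: [[[x, y, z], [rx, ry, rz]], ...]. A call has 1 to 12 rows; each row is the pose to reach, as a shift and turn from the pose commanded when the call began; what a row does not reach only later rows make up. A row lasts 1/12 s, in which the tool goes at most 41.7 mm and 7.16 degrees, less where a joint would pass 70% of its speed; a pose out of reach is approached as far as the arm can. A call with a gripper value outside its range is refused whole. OPENING is the finger opening in mm, from 0 to 85.4, set as the call begins (- or left out, the last holds). The fingers move at their own pace and stop on an object; FORCE is the grip in N (left out, the last holds). Time passes only in rows, so rows that repeat a pose let the fingers close. It gives the time, the measured TCP pose, the force and the opening at its end, in the units of the state.
- bot.get_obs(): the state, without advancing time (a new reading comes with each control period).
- eyes.capture(name): name is "scene" or "top"; returns the picture (384x512x3 uint8, red, green, blue); there is no depth.
- eyes.camera_params(name): a dict with "camera_matrix" (3x3 intrinsics, pixels), "D" ([k1, k2, p1, p2, k3] as OpenCV has them; the pictures are not rectified), "T" (4x4, takes a point from camera to world coordinates). Camera axes: x right, y down, z forward; pixel columns grow to the right and rows downward; lengths in mm; the calibration is good to about 2 mm. A picture is of the moment at which its call begins. camera_params takes no time and is no camera call.
- bot.sign_off(): hands the job in, once; it reports no verdict.
The state is a dict: "clock": time; "qpos": joint angles; "qd": joint speeds; "joint_torque": joint torques, N m; "ee_pos": TCP position; "ee_rot": TCP orientation; "ft_force": force on the tool from outside, world axes, zero at the start; "wrist_torque": the same for the moment, N m; "gripper_width": opening from 0.0 (shut) to 1.0 (fully open).
Only numpy, scipy, OpenCV 4.12 (cv2) and the standard library are available. Lean on these libraries where they do the work, as an engineer would, in place of code of your own. Each camera call takes 0.05 s, during which the arm holds its last target. There are 200 camera calls.

TASK

Take the circuit board from the sloping black rest and stand it on edge, fully down, in the empty slot at the end of the board carrier, then let go of it. Then take the carrier by its handle, lift it about 10 cm clear of the bench with all four boards in their slots, and finish while holding it there, level and still. Never tip the carrier far over, and leave the solder spool, amber pot and screwdriver where they are.

Things in the scene. Friction and masses are not known exactly. Their poses are not given: they have to be found in the camera images.
- board_grip (a point): Centre of the loose blue board's aluminium grip bar (80 mm long, 10 thick, 16 high), 82 mm above its lower edge; turns with the board. x: through the thickness (the way to pinch it), y: along the bar, z: from lower edge to bar. At the start the board leans on the rest, its top 30 degrees back from vertical, away from the robot.
- board: The same loose board: stiff, 100 mm wide, 5 mm thick, 90 mm high with its bar, about 70 g. Origin at the middle of its lower edge, axes as for board_grip.
- rest: Black sloping rest, 100 x 120 x 65 mm, fixed to the bench; its back plate covers only the lowest 55 mm of the board, on the far side. Origin at the centre of its underside, z up; x points away from the robot at yaw 0, y along the board.
- carrier: Loose grey board carrier, 224 mm along its x, 124 mm along y, 0.35 to 0.5 kg empty, about 0.75 kg with four boards. Origin at the centre of its underside, z up. Boards stand across it, along its y, in four slots at x = -90, -45, +45 and +90 mm; the one at +90 mm is empty. Low lips leave a board 5 mm of play either way along y.
- empty_slot (a point): Middle of the empty slot's floor, where the board's lower edge comes to rest, 6 mm above the carrier's underside; axes as for the carrier. The slot is a lane along y between four white pins with tapered tips: 7.5 mm wide up to 30 mm above the floor, widening to 14 mm at the pin tips, 44 mm above the floor.
- carrier_handle (a point): Centre of the carrier's black handle bar: 12 mm thick along the carrier's x, 16 mm high, 106 mm long between two posts along y, over the carrier's middle (it balances there with four boards). 122 mm above the carrier's underside, 26 mm above the tops of standing boards; axes as for the carrier.
- stored_board_1: A blue board already standing in the carrier's slot at x = -90 mm. Same make as board: 100 mm wide, 90 mm high, origin at the middle of its lower edge, z up to its grip bar, x through its thickness.
- stored_board_2: A blue board already standing in the carrier's slot at x = -45 mm. Same make as board: 100 mm wide, 90 mm high, origin at the middle of its lower edge, z up to its grip bar, x through its thickness.
- stored_board_3: A blue board already standing in the carrier's slot at x = +45 mm. Same make as board: 100 mm wide, 90 mm high, origin at the middle of its lower edge, z up to its grip bar, x through its thickness.
- spool: Bystander: solder spool, 56 mm across, 40 mm high; origin under its centre.
- pot: Bystander: small amber pot with a white lid, 37 mm across, 28 mm high; origin under its centre.
- driver: Bystander: green and black screwdriver lying down, 160 mm along its y, 25 mm thick; origin under its centre.
Not all that is in view belongs to the job. Leave any pink look-alike of the board alone. What is shaped like the stored_board_2 but yellow is not meant.

How it is judged:
By the outcome, as a careful person would: the job done as asked, in the order asked, and still so for the second after the job is handed in, while the arm keeps its last pose, push and grip.
It also fails if it takes over 51 s, if anything falls off the work surface, if the arm or the gripper's body presses on something with over 40 N, if the wrist force passes 120 N, or if a joint passes its speed limit or range.

## Working session

There is one attempt and no reset: what is moved stays moved. The work goes in short steps, Python scripts to look and compute and a shell command to move; the robot and the scene stay as the last step left them, time stands still between calls to the robot, and variables do not carry over. Pictures are saved under pics/ and viewed, about 8 in all and at most 12, crops included, and the job is handed in when it is done.

```bash
mkdir -p pics; ls; python3 - <<'E'
from cell import bot, eyes
import cv2, numpy as np
np.set_printoptions(suppress=True,precision=3)
print(bot.get_obs())
for n in("scene","top"):
    cv2.imwrite(f"pics/{n}0.png",cv2.cvtColor(eyes.capture(n),cv2.COLOR_RGB2BGR)); print(eyes.camera_params(n))
a=cv2.imread("pics/scene0.png");b=cv2.imread("pics/top0.png")
E
```

```text
pics
{'clock': 0.0, 'qpos': array([ 1.085,  0.468, -0.012,  1.604,  0.006,  1.071, -0.056]), 'qd': array([ 0.001,  0.   , -0.001,  0.   , -0.   , -0.001,  0.001]), 'joint_torque': array([  0.002, -53.238,   0.021, -25.13 ,   0.011,   0.008,  -0.   ]), 'ee_pos': array([ 278.217, -586.82 ,  230.341]), 'ee_rot': array([ 0.976,  0.22 , -0.   , -0.001]), 'ft_force': array([-0.258,  1.135,  0.077]), 'wrist_torque': array([0.005, 0.051, 0.009]), 'gripper_width': 0.9960113417108973}
{'camera_matrix': array([[490.377,   0.   , 250.02 ],
       [  0.   , 490.377, 191.228],
       [  0.   ,   0.   ,   1.   ]]), 'D': array([0.035, 0.   , 0.   , 0.   , 0.   ]), 'T': array([[  -0.706,   -0.514,    0.488, -176.605],
       [  -0.708,    0.5  ,   -0.499,  756.076],
       [   0.012,   -0.697,   -0.717, 1144.525],
       [   0.   ,    0.   ,    0.   ,    1.   ]])}
{'camera_matrix': array([[479.794,   0.   , 257.688],
       [  0.   , 479.794, 186.317],
       [  0.   ,   0.   ,   1.   ]]), 'D': array([-0.092,  0.   ,  0.   ,  0.   ,  0.   ]), 'T': array([[   0.02 ,   -0.995,    0.099,  396.958],
       [  -1.   ,   -0.02 ,    0.005,   32.812],
       [  -0.003,   -0.099,   -0.995, 1724.308],
       [   0.   ,    0.   ,    0.   ,    1.   ]])}
```

View pics/scene0.png

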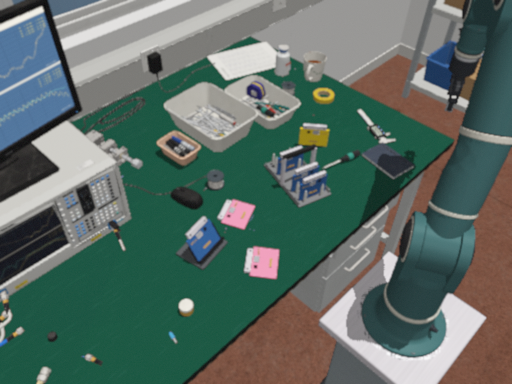

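View pics/top0.png

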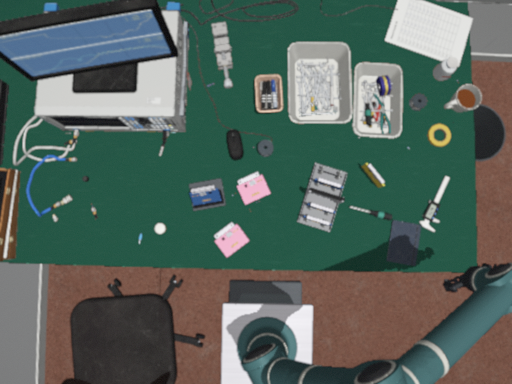

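The loose board leans on its rest at scene (202,238), top (207,193). The carrier is at scene (297,172), top (322,197). Possible confusions: pink boards at scene (237,213) and (263,262), the yellow board at (314,134), and the blue boards stored in the carrier. I choose the blue one on the black rest and check it in a crop.

```bash
python3 - <<'E'
import cv2, numpy as np
a=cv2.imread("pics/scene0.png");b=cv2.imread("pics/top0.png")
def crop(im,x,y,w,h,s,st=10):
    c=cv2.resize(im[y:y+h,x:x+w],None,fx=s,fy=s,interpolation=cv2.INTER_CUBIC)
    for u in range((x+st-1)//st*st,x+w,st): cv2.putText(c,str(u),(int((u-x+.5)*s)-8,8),0,.3,(255,255,255),1);cv2.line(c,(int((u-x+.5)*s),10),(int((u-x+.5)*s),14),(255,255,255),1)
    for v in range((y+st-1)//st*st,y+h,st): cv2.putText(c,str(v),(0,int((v-y+.5)*s)+3),0,.3,(255,255,255),1)
    return c
t=np.vstack([crop(b,180,170,56,50,7)[:300,:392],crop(a,170,210,56,60,7)[:300,:392]])
u=np.vstack([crop(b,292,158,56,80,5)[:300,:280], crop(a,262,140,70,66,5.7)[:300,:280]])
u=np.vstack([cv2.resize(crop(b,292,158,66,78,5),(400,300)) if 0 else crop(b,292,160,80,75,5)[:300,:400].copy() if 0 else crop(b,290,158,66,50,6)[:300,:396], crop(a,262,142,66,60,6)[:300,:396]]) if 0 else np.vstack([crop(b,290,160,100,75,4)[:300,:400],crop(a,264,142,68,60,5.88)[:300,:399][:, :400] if 0 else cv2.copyMakeBorder(crop(a,264,142,66,60,6)[:300,:396],0,0,0,4,0)])
cv2.imwrite("pics/c1.png",np.hstack([t,u]))
E
```

```text
(no output)
```

View pics/c1.png

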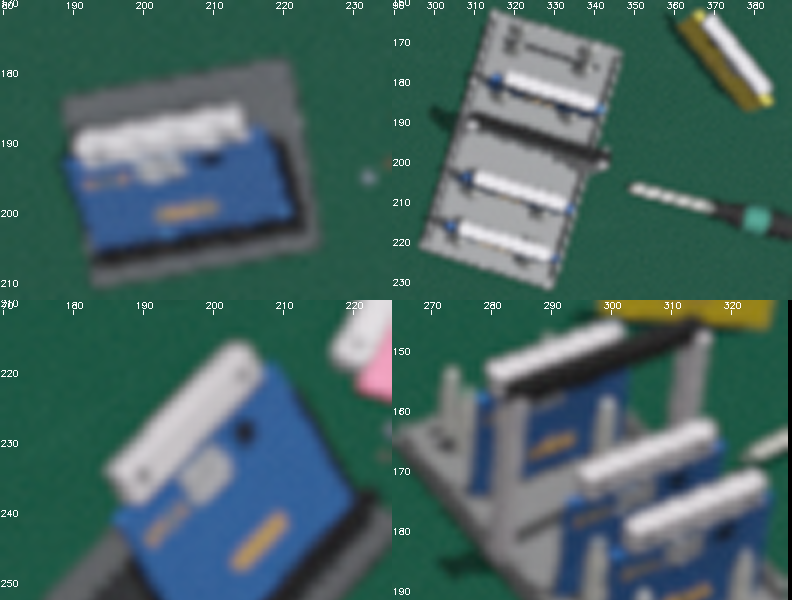

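The crops confirm it: the loose blue board's bar is at top (190–214, 186–192). The carrier's empty slot is at its far (+x) end, top (324,174), and the handle runs from (309,190) to (343,199).

```bash
cat > h.py <<'E'
import cv2, numpy as np
np.set_printoptions(suppress=True,precision=1)
from cell import bot, eyes
P={n:eyes.camera_params(n) for n in("scene","top")}
def ray(n,uv):
    p=P[n];x=cv2.undistortPoints(np.array([[uv]],float),p["camera_matrix"],p["D"])[0,0]
    T=p["T"];d=T[:3,:3]@np.array([x[0],x[1],1]);return T[:3,3],d/np.linalg.norm(d)
def plane(n,uv,z):
    o,d=ray(n,uv);return o+d*(z-o[2])/d[2]
def tri(a,b):
    (o1,d1),(o2,d2)=ray("scene",a),ray("top",b)
    s=np.linalg.lstsq(np.c_[d1,-d2],o2-o1,rcond=None)[0]
    p,q=o1+s[0]*d1,o2+s[1]*d2;return (p+q)/2,np.linalg.norm(p-q)
def proj(n,X):
    p=P[n];R=p["T"][:3,:3].T;return cv2.projectPoints(np.array([X],float),cv2.Rodrigues(R)[0],-R@p["T"][:3,3],p["camera_matrix"],p["D"])[0][0,0]
def white(im,box,thr,k=4):  # box x0,y0,x1,y1 -> list of (centroid, ends) of bright elongated blobs
    x0,y0,x1,y1=box;c=cv2.resize(im[y0:y1,x0:x1],None,fx=k,fy=k,interpolation=cv2.INTER_CUBIC)
    m=(c.min(2)>thr).astype(np.uint8);out=[]
    for q in cv2.findContours(m,0,1)[0]:
        if cv2.contourArea(q)<20*k*k: continue
        r=cv2.minAreaRect(q);b=cv2.boxPoints(r);
        e=[(b[0]+b[1])/2,(b[2]+b[3])/2] if np.linalg.norm(b[0]-b[1])<np.linalg.norm(b[1]-b[2]) else [(b[1]+b[2])/2,(b[3]+b[0])/2]
        f=lambda v:(np.array(v)+.5)/k-.5+[x0,y0]
        out.append((f(r[0]),*sorted([f(v) for v in e],key=lambda v:v[0]),np.array(r[1])/k))
    return out
E
python3 - <<'E'
from h import *
a=cv2.imread("pics/scene0.png");b=cv2.imread("pics/top0.png")
for nm,im,box in(("loose s",a,(180,212,214,242)),("loose t",b,(186,182,218,196)),("car s",a,(270,143,332,186)),("car t",b,(302,170,350,230))):
    for t in(170,190): print(nm,t,*[np.round(np.r_[o[0],o[1],o[2],o[3]],1) for o in white(im,box,t)],sep="\n ")
# carrier base mask corners (read by eye)
C=[plane("top",c,6) for c in((315,161),(346.5,172.5),(330,232),(297.5,221))]
print(C,[np.linalg.norm(C[i]-C[(i+1)%4]) for i in range(4)], np.mean(C,0))
print("handle ends",plane("top",(309.5,190),130),plane("top",(343,199),130))
E
```

```text
loose s
 170
 [196.2 226.7 187.6 236.2 204.9 217.1   6.3  25.8]
loose s
 190
 [196.3 226.5 188.3 235.4 204.3 217.5   5.1  24. ]
loose t
 170
 [202.4 189.  190.9 191.2 213.8 186.9   4.7  23.3]
loose t
 190
 [202.3 188.8 191.2 190.8 213.4 186.8   3.3  22.6]
car s
 170
 [314.1 175.4 303.4 179.7 324.9 171.1   3.3  23.2]
 [305.9 166.5 295.2 170.6 316.6 162.5   3.5  22.9]
 [290.6 149.9 280.2 153.7 301.  146.1   2.9  22.1]
car s
 190
 [314.1 175.3 303.7 179.4 324.6 171.2   2.6  22.4]
 [305.9 166.5 295.6 170.4 316.2 162.6   2.6  22. ]
 [290.6 149.9 280.6 153.6 300.7 146.3   2.3  21.5]
car t
 170
 [318.1 219.5 306.7 215.9 329.5 223.   23.9   4.9]
 [321.8 206.8 310.5 203.3 333.2 210.3  23.8   4.4]
 [329.3 181.7 317.9 178.2 340.7 185.2  23.8   4.3]
car t
 190
 [317.9 219.7 306.8 216.2 329.  223.2  23.2   3.5]
 [321.8 207.1 310.7 203.6 332.9 210.5  23.3   3.3]
 [329.3 182.  318.3 178.6 340.3 185.4  23.    3.3]
[array([ 664.1, -163.6,    6. ]), array([ 624.4, -278.2,    6. ]), array([ 408.9, -219.5,    6. ]), array([ 446. , -102.7,    6. ])] [np.float64(121.28642127803694), np.float64(223.35922371375818), np.float64(122.57937288388815), np.float64(226.38530858761763)] [ 535.8 -191.     6. ]
handle ends [ 546.6 -131.7  130. ] [ 518.6 -244.1  130. ]
```

```bash
python3 - <<'E'
from h import *
S=[((196.2,226.6),(202.4,188.9)),((290.6,149.9),(329.3,181.8)),((305.9,166.5),(321.8,206.9)),((314.1,175.4),(318.0,219.6))]
for s,t in S: print(*tri(s,t))
print("loose ends",tri((188,235.8),(191.1,191)),tri((204.6,217.3),(213.6,186.85)))
for e in(((280.4,153.7),(318.1,178.4)),((300.9,146.2),(340.5,185.3)),((303.6,179.6),(306.8,216.1)),((324.8,171.2),(329.3,223.1))):print(tri(*e))
for s,t in S[1:]: print("z90",plane("top",t,88),plane("scene",s,88))
E
```

```text
[546.1 230.1  93.8] 1.1147067981466914
[ 579.7 -203.2   93.1] 0.3005413448921189
[ 493.  -178.1   93.3] 0.08265074989854282
[ 449.4 -165.7   92.9] 0.5784290803885858
loose ends (array([537.5, 268. ,  93.7]), np.float64(2.8636311086989545)) (array([553.8, 191.9,  96.2]), np.float64(0.6727003847922121))
(array([ 590.2, -164.8,   93.5]), np.float64(0.5817182327795669))
(array([ 568.5, -241.7,   92.8]), np.float64(0.5675319587388825))
(array([ 460.1, -127.7,   93.1]), np.float64(1.6007605609052704))
(array([ 438.2, -204.3,   92.8]), np.float64(0.5023341679801046))
z90 [ 580.1 -204.    88. ] [ 583.4 -207.7   88. ]
z90 [ 493.3 -178.8   88. ] [ 496.3 -182.8   88. ]
z90 [ 449.7 -166.1   88. ] [ 452.  -170.2   88. ]
```

```bash
cat >> h.py <<'E'
from scipy.spatial.transform import Rotation as Ro
def boardR(yaw,lean):   # tool axes [by, bx, -bz]; lean = top back along board x
    M=(Ro.from_euler('z',yaw)*Ro.from_euler('y',lean)).as_matrix();return Ro.from_matrix(np.c_[M[:,1],M[:,0],-M[:,2]])
def delta(R0,R1): return np.round((R1*R0.inv()).as_rotvec(),4)
E
python3 - <<'E'
from h import *
R0=Ro.from_quat(bot.get_obs()["ee_rot"]);R1=boardR(.2,np.pi/6)
print(R0.as_matrix(),R1.as_matrix(),delta(R0,boardR(.2,0)),delta(boardR(.2,0),R1),delta(R1,boardR(-.28,0)))
E
```

```text
[[ 0.9  0.4 -0. ]
 [ 0.4 -0.9  0. ]
 [-0.  -0.  -1. ]] [[-0.2  0.8 -0.5]
 [ 1.   0.2 -0.1]
 [ 0.  -0.5 -0.9]] [-0.  -0.   1.3] [-0.1  0.5  0. ] [-0.  -0.5 -0.5]
```

```bash
python3 -m creep '[[[12,35,10],[0,0,0.06]],[[25,73,20],[0,0,0.12]],[[38,111,30],[0,0,0.18]],[[51,149,40],[0,0,0.24]],[[64,187,50],[0,0,0.30]],[[77,225,50],[0,0,0.36]],[[90,263,50],[0,0,0.42]],[[103,301,50],[0,0,0.48]],[[116,339,50],[0,0,0.54]],[[129,377,50],[0,0,0.60]],[[141,412,50],[0,0,0.66]],[[141,412,50],[0,0,0.66]]]' 60 && python3 -m creep '[[[12,35,0],[0,0,0.06]],[[25,73,0],[0,0,0.12]],[[38,111,0],[0,0,0.18]],[[51,149,0],[0,0,0.24]],[[64,187,0],[0,0,0.30]],[[77,225,0],[0,0,0.36]],[[90,263,0],[0,0,0.42]],[[103,301,0],[0,0,0.48]],[[116,339,0],[0,0,0.54]],[[129,377,0],[0,0,0.60]],[[140,408,0],[0,0,0.667]],[[140,408,0],[0,0,0.667]]]'
```

```text
clock: 1.1
ee_pos: [421.5, -167.9, 281.5]
ee_rot: [0.848, 0.53, 0.001, -0.001]
ft_force: [0.8, -1.1, 0.2]
gripper_width: 0.704
clock: 2.1
ee_pos: [559.1, 240.0, 280.6]
ee_rot: [0.629, 0.777, 0.002, -0.002]
ft_force: [-0.6, -0.5, 0.2]
gripper_width: 0.702
```

```bash
python3 -m creep '[[[8,1,-10],[-0.02,0.1,0]],[[12,2,-30],[-0.04,0.2,0]],[[16,3,-60],[-0.06,0.3,0]],[[18,4,-90],[-0.085,0.42,0]],[[18,4,-120],[-0.104,0.513,0]],[[18,4,-131],[-0.104,0.513,0]],[[18,4,-131],[-0.104,0.513,0]],[[18,4,-131],[-0.104,0.513,0]]]' 45; python3 - <<'E'
from h import *
o=bot.get_obs();print(o["ee_pos"],Ro.from_quat(o["ee_rot"]).as_matrix()@np.eye(3),np.round(o["qpos"],2))
a=eyes.capture("scene")[:,:,::-1];b=eyes.capture("top")[:,:,::-1]
c=lambda im,x,y,w,h:cv2.resize(im[y:y+h,x:x+w],(400,400),interpolation=cv2.INTER_CUBIC)
cv2.imwrite("pics/p2.png",np.hstack([c(a,150,180,100,100),c(b,160,150,90,90)]))
E
```

```text
clock: 2.77
ee_pos: [577.1, 236.8, 150.7]
ee_rot: [0.612, 0.748, -0.2, -0.164]
ft_force: [-0.8, 0.2, 1.1]
gripper_width: 0.527
[577.1 236.8 150.7] [[-0.2  0.8 -0.5]
 [ 1.   0.2 -0.1]
 [ 0.  -0.5 -0.9]] [-0.1  0.9 -0.6  1.3  0.3  1.6 -0.5]
```

View pics/p2.png

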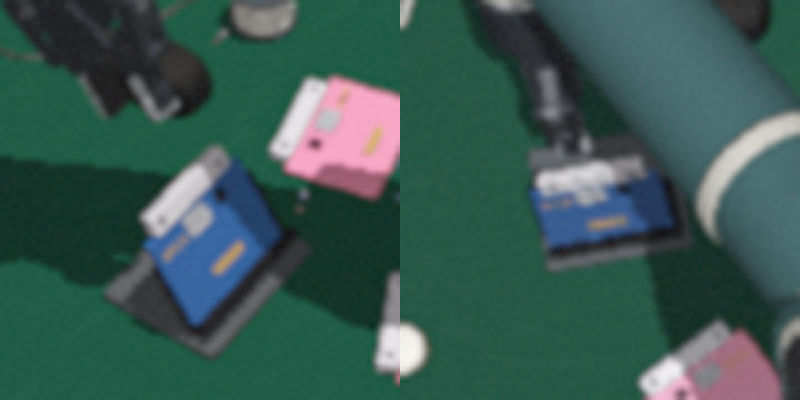

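The gripper stands above and behind the bar, with the fingertips at scene about (188,207) and top about (199,181). The board has not been touched. I compare the seen tips with the TCP projection.

```bash
python3 - <<'E'
from h import *
R=boardR(.2,np.pi/6).as_matrix()
p=np.array([577.1,236.8,150.7])
for n in("scene","top"):
    print(n,proj(n,p),[proj(n,p+s*27*R[:,1]-10*R[:,2]) for s in(-1,1)],"bar",proj(n,[546.5,230.5,91]))
E
```

```text
scene [185.3 208.2] [array([190. , 205.5]), array([177.4, 205.1])] bar [195.9 227.2]
top [198.8 178. ] [array([198.8, 182.8]), array([197.5, 169.9])] bar [202.5 189. ]
```

```bash
python3 -m creep '[[[-5,-1,-7],[0,0,0]],[[-11,-2,-18],[0,0,0]],[[-18,-3.5,-30],[0,0,0]],[[-25,-5,-43],[0,0,0]],[[-31,-6,-55],[0,0,0]],[[-36,-7,-65],[0,0,0]],[[-40,-8,-73],[0,0,0]],[[-40.5,-8,-75],[0,0,0]],[[-40.5,-8,-75],[0,0,0]],[[-40.5,-8,-75],[0,0,0]]]' 45
```

```text
clock: 3.7
ee_pos: [537.6, 228.9, 76.1]
ee_rot: [0.612, 0.748, -0.2, -0.163]
ft_force: [0.5, 0.4, 0.2]
gripper_width: 0.532
```

```bash
python3 -m creep '[[[0,0,0],[0,0,0]],[[0,0,0],[0,0,0]],[[0,0,0],[0,0,0]],[[0,0,0],[0,0,0]],[[0,0,0],[0,0,0]],[[0,0,0],[0,0,0]],[[0,0,0],[0,0,0]],[[0,0,0],[0,0,0]]]' 0 40; python3 - <<'E'
from h import *
a=eyes.capture("scene")[:,:,::-1];b=eyes.capture("top")[:,:,::-1]
c=lambda im,x,y,w,h:cv2.resize(im[y:y+h,x:x+w],(400,400),interpolation=cv2.INTER_CUBIC)
cv2.imwrite("pics/p3.png",np.hstack([c(a,160,200,80,80),c(b,170,160,70,70)]))
E
```

```text
clock: 4.37
ee_pos: [537.5, 228.9, 75.7]
ee_rot: [0.612, 0.748, -0.2, -0.163]
ft_force: [1.8, 0.3, 3.2]
gripper_width: 0.108
```

View pics/p3.png

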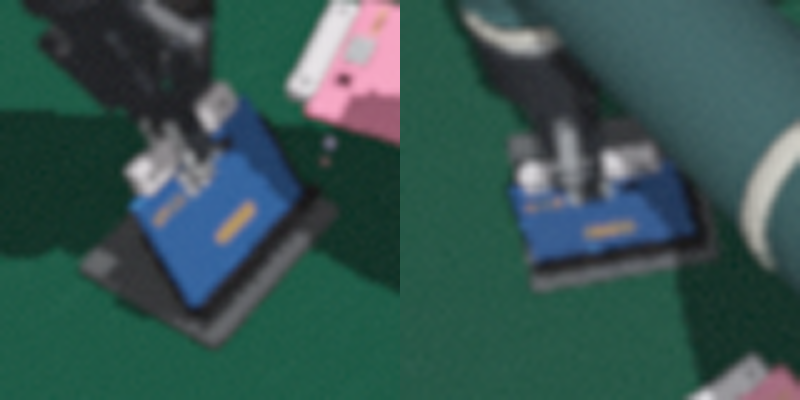

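The opening is 9 mm on the 10 mm bar and the fingers sit near its middle (scene crop (180,165)), so it is gripped. Next I lift along the board's own axis.

```bash
python3 -m creep '[[[2,0.4,3.5],[0,0,0]],[[6,1.2,10.5],[0,0,0]],[[12,2.4,21],[0,0,0]],[[18,3.6,32],[0,0,0]],[[24,4.8,43],[0,0,0]],[[30,6,54],[0,0,0]],[[36,7.2,66],[0,0,0]],[[39,8,80],[0,0,0]],[[39,8,100],[0,0,0]],[[39,8,120],[0,0,0]],[[39,8,135],[0,0,0]],[[39,8,140],[0,0,0]]]' 0 60
python3 - <<'E'
from h import *
np.set_printoptions(suppress=True,precision=4)
print(delta(boardR(.2,np.pi/6),boardR(.2,0)))
R=Ro.from_quat(bot.get_obs()["ee_rot"]);print(delta(R,boardR(.2,0)),delta(boardR(.2,0),boardR(-.28,0)))
E
```

```text
clock: 5.47
ee_pos: [576.9, 237.5, 218.9]
ee_rot: [0.612, 0.748, -0.198, -0.163]
ft_force: [0.6, 1.1, -0.2]
gripper_width: 0.107
[ 0.104  -0.5132 -0.    ]
[ 0.1023 -0.5088  0.0008] [ 0.    0.   -0.48]
```

```bash
python3 -m creep '[[[0,-4,5],[0.015,-0.073,0]],[[0,-12,10],[0.03,-0.147,0]],[[2,-24,15],[0.045,-0.22,0]],[[4,-40,20],[0.06,-0.293,0]],[[6,-58,20],[0.074,-0.366,0]],[[8,-76,20],[0.089,-0.44,0]],[[10,-94,20],[0.104,-0.513,0]],[[12,-110,20],[0.104,-0.513,0]],[[14,-122,20],[0.104,-0.513,0]],[[15,-130,20],[0.104,-0.513,0]],[[15,-130,20],[0.104,-0.513,0]]]' && python3 -m creep '[[[2,-10,0],[0,0,-0.03]],[[5,-30,0],[0,0,-0.07]],[[8,-60,0],[0,0,-0.12]],[[11,-92,0],[0,0,-0.17]],[[15,-125,0],[0,0,-0.22]],[[19,-160,0],[0,0,-0.27]],[[23,-195,0],[0,0,-0.32]],[[26,-230,0],[0,0,-0.37]],[[29,-262,0],[0,0,-0.42]],[[31,-290,0],[0,0,-0.46]],[[32,-312,0],[0,0,-0.48]],[[32,-323,0],[0,0,-0.48]]]' && python3 -m creep '[[[0,0,0],[0,0,0]],[[0,0,0],[0,0,0]],[[0,0,0],[0,0,0]],[[0,0,0],[0,0,0]],[[0,0,-10],[0,0,0]],[[0,0,-25],[0,0,0]],[[0,0,-40],[0,0,0]],[[0,0,-55],[0,0,0]],[[0,0,-70],[0,0,0]],[[0,0,-80],[0,0,0]],[[0,0,-80],[0,0,0]],[[0,0,-80],[0,0,0]]]'
python3 - <<'E'
from h import *
np.set_printoptions(suppress=True,precision=3)
o=bot.get_obs();print(o["ee_pos"],delta(Ro.from_quat(o["ee_rot"]),boardR(-.28,0)))
a=eyes.capture("scene")[:,:,::-1];b=eyes.capture("top")[:,:,::-1]
cv2.imwrite("pics/s4.png",a);cv2.imwrite("pics/t4.png",b)
c=lambda im,x,y,w,h:cv2.resize(im[y:y+h,x:x+w],(400,500),interpolation=cv2.INTER_CUBIC)
cv2.imwrite("pics/p4.png",np.hstack([c(a,250,110,80,100),c(b,285,140,72,90)]))
p=o["ee_pos"]
for n in("scene","top"): print(n,proj(n,[623,-216,6]),proj(n,[*p[:2],p[2]+19]))
E
```

```text
clock: 6.38
ee_pos: [591.7, 104.4, 235.0]
ee_rot: [0.635, 0.773, -0.0, 0.0]
ft_force: [0.8, 0.5, -1.1]
gripper_width: 0.103
clock: 7.38
ee_pos: [622.4, -221.2, 234.6]
ee_rot: [0.801, 0.599, -0.001, 0.0]
ft_force: [-0.8, -0.3, 0.0]
gripper_width: 0.102
clock: 8.38
ee_pos: [622.8, -215.7, 154.7]
ee_rot: [0.799, 0.601, -0.0, -0.001]
ft_force: [0.6, 0.3, 0.2]
gripper_width: 0.106
[ 622.794 -215.655  154.744] [-0.001 -0.001  0.   ]
scene [281.931 161.411] [285.012 122.625]
top [329.384 172.537] [336.711 166.051]
```

View pics/p4.png

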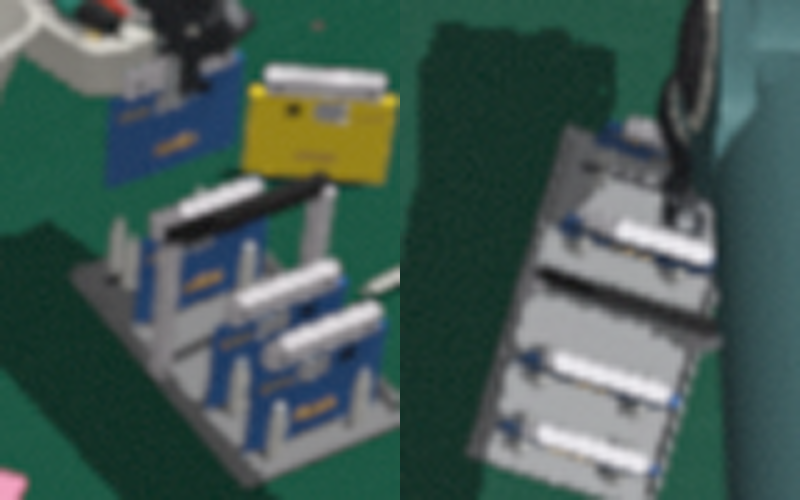

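The board is held upright with its lower edge at scene about (271,147)–(298,138), above the empty slot. The stored boards and handle look undisturbed. Before lowering, I look closely at the slot pins.

```bash
python3 - <<'E'
from h import *
a=cv2.imread("pics/scene0.png");b=cv2.imread("pics/top0.png");a4=cv2.imread("pics/s4.png")
def crop(im,x,y,w,h,s,st=4):
    c=cv2.resize(im[y:y+h,x:x+w],None,fx=s,fy=s,interpolation=cv2.INTER_CUBIC)
    for u in range((x+st-1)//st*st,x+w,st): cv2.putText(c,str(u),(int((u-x+.5)*s)-8,8),0,.3,(0,255,255),1);cv2.line(c,(int((u-x+.5)*s),10),(int((u-x+.5)*s),14),(0,255,255),1)
    for v in range((y+st-1)//st*st,y+h,st): cv2.putText(c,str(v),(0,int((v-y+.5)*s)+3),0,.3,(0,255,255),1)
    return c
cv2.imwrite("pics/c5.png",np.hstack([crop(b,310,156,40,40,10),np.vstack([crop(a,262,146,40,24,10),cv2.resize(crop(a4,262,116,50,20,8),(400,160))])]))
for X in([623,-216,6],[623,-216,50]): print(proj("top",X),proj("scene",X))
c=np.array([.961,-.277,0]);s=np.array([.277,.961,0])
for y in(-41,41): print(y,proj("top",np.array([623,-216,6])+y*s))
E
```

```text
[329.4 172.5] [281.9 161.4]
[331.2 170.9] [282.7 151.8]
-41 [340.2 175.9]
41 [318.5 169.2]
```

View pics/c5.png

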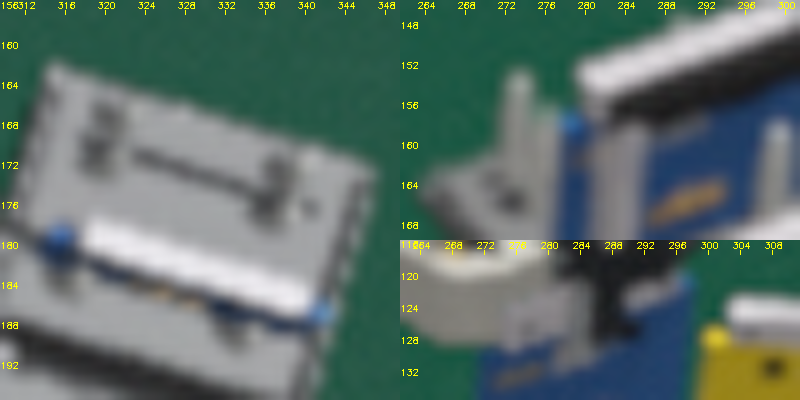

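```bash
python3 - <<'E'
from h import *
s=np.array([.2764,.961,0]);p=np.array([622.8,-215.7,154.7])
for z in(60,63,66): print(z,[proj("scene",p-[0,0,z]+y*s) for y in(50,-50)])
m=cv2.imread("pics/s4.png")[110:155,262:305];k=8
c=cv2.resize(m,None,fx=k,fy=k,interpolation=cv2.INTER_CUBIC).astype(int)
q=((c[:,:,0]>c[:,:,2]+40)&(c[:,:,0]>c[:,:,1]+15)).astype(np.uint8)
n=max(cv2.findContours(q,0,1)[0],key=cv2.contourArea)
print(((cv2.approxPolyDP(n,12,True)[:,0]+.5)/k-.5+[262,110]))
# stored board 3/2/1 lower visible lean check: top edge bars vs floor slot expectation
for x in(-90,-45,45): print(x,proj("top",np.array([536.5,-191,96])+x*np.array([.961,-.2764,0])))
E
```

```text
60 [array([270.5, 146.3]), array([296.2, 137.1])]
63 [array([270.5, 147. ]), array([296.2, 137.8])]
66 [array([270.4, 147.7]), array([296.1, 138.5])]
[[298.1 120.6]
 [284.7 131.7]
 [273.7 134.4]
 [273.7 132.1]
 [280.2 129.1]
 [271.9 129.6]
 [271.1 146.3]
 [295.6 138.4]]
-90 [318.3 219.4]
-45 [322.  206.8]
45 [329.5 181.7]
```

The board's edges match the predicted pose within about 1 mm, and the slot line (top (322.5,170.5)–(334.5,174.6)) matches the estimate. I lower in stages.

```bash
python3 -m creep '[[[0,0,-6],[0,0,0]],[[0,0,-14],[0,0,0]],[[0,0,-22],[0,0,0]],[[0,0,-30],[0,0,0]],[[0,0,-38],[0,0,0]],[[0,0,-46],[0,0,0]],[[0,0,-52],[0,0,0]],[[0,0,-56],[0,0,0]],[[0,0,-56],[0,0,0]]]'; python3 -m creep '[[[0,0,-3],[0,0,0]],[[0,0,-6],[0,0,0]],[[0,0,-9],[0,0,0]],[[0,0,-12],[0,0,0]],[[0,0,-15],[0,0,0]],[[0,0,-18],[0,0,0]],[[0,0,-18],[0,0,0]]]'
```

```text
clock: 9.23
ee_pos: [622.3, -216.1, 97.9]
ee_rot: [0.799, 0.601, -0.001, -0.001]
ft_force: [-1.6, 0.5, -0.7]
gripper_width: 0.106
clock: 9.82
ee_pos: [622.6, -216.3, 80.5]
ee_rot: [0.799, 0.601, -0.0, -0.0]
ft_force: [-0.4, -0.3, -1.8]
gripper_width: 0.107
```

Forces are low and the edge is inside the lane. I keep going down to contact.

```bash
python3 -m creep '[[[0,0,-2],[0,0,0]],[[0,0,-4],[0,0,0]],[[0,0,-6],[0,0,0]],[[0,0,-8],[0,0,0]],[[0,0,-8],[0,0,0]]]'; python3 -m creep '[[[0,0,-1],[0,0,0]],[[0,0,-2],[0,0,0]],[[0,0,-3],[0,0,0]],[[0,0,-3],[0,0,0]]]';python3 -m creep '[[[0,0,-1],[0,0,0]],[[0,0,-2],[0,0,0]],[[0,0,-2],[0,0,0]]]'
```

```text
clock: 10.23
ee_pos: [622.7, -216.3, 72.8]
ee_rot: [0.799, 0.601, -0.0, -0.0]
ft_force: [-2.6, 0.9, -1.3]
gripper_width: 0.105
clock: 10.57
ee_pos: [622.9, -216.3, 70.3]
ee_rot: [0.799, 0.601, -0.0, -0.0]
ft_force: [-3.3, 1.6, 2.2]
gripper_width: 0.108
clock: 10.82
ee_pos: [623.2, -216.4, 70.2]
ee_rot: [0.799, 0.601, -0.0, 0.0]
ft_force: [-7.4, 1.3, 12.2]
gripper_width: 0.102
```

Contact is at TCP z about 70, where the floor should be, with 12 N. I relax slightly, release to 30 mm and rise.

```bash
python3 -m creep '[[[-0.5,0,1.5],[0,0,0]],[[-0.5,0,1.5],[0,0,0]]]'; python3 -m creep '[[[0,0,0],[0,0,0]],[[0,0,0],[0,0,0]],[[0,0,0],[0,0,0]],[[0,0,0],[0,0,0]],[[0,0,0],[0,0,0]]]' 30 40;  python3 -m creep '[[[0,0,3],[0,0,0]],[[0,0,10],[0,0,0]],[[0,0,22],[0,0,0]],[[0,0,40],[0,0,0]],[[0,0,65],[0,0,0]],[[0,0,95],[0,0,0]],[[0,0,125],[0,0,0]],[[0,0,140],[0,0,0]],[[0,0,140],[0,0,0]]]'
python3 - <<'E'
from h import *
a=eyes.capture("scene")[:,:,::-1];b=eyes.capture("top")[:,:,::-1]
cv2.imwrite("pics/s6.png",a);cv2.imwrite("pics/t6.png",b)
c=lambda im,x,y,w,h:cv2.resize(im[y:y+h,x:x+w],(400,500),interpolation=cv2.INTER_CUBIC)
cv2.imwrite("pics/p6.png",np.hstack([c(a,255,120,80,100),c(b,285,150,72,90)]))
E
```

```text
clock: 10.98
ee_pos: [622.8, -216.3, 70.3]
ee_rot: [0.799, 0.601, 0.0, 0.0]
ft_force: [-4.0, 1.2, 4.8]
gripper_width: 0.106
clock: 11.4
ee_pos: [622.8, -216.4, 69.8]
ee_rot: [0.799, 0.601, 0.0, 0.0]
ft_force: [0.2, 0.0, 0.4]
gripper_width: 0.351
clock: 12.15
ee_pos: [625.2, -216.7, 216.2]
ee_rot: [0.799, 0.601, 0.003, 0.004]
ft_force: [0.9, -0.0, 0.9]
gripper_width: 0.354
```

View pics/p6.png

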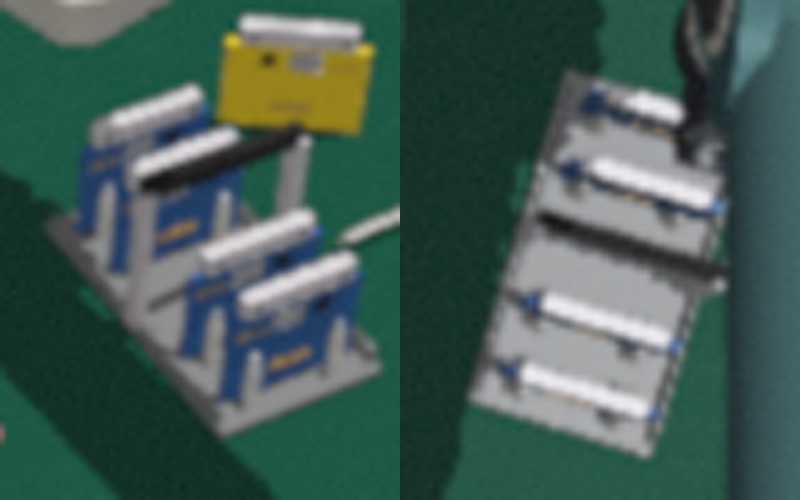

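All four boards stand in the carrier. The new bar is at scene about (286,142), with the same look and height as its neighbours. I check the numbers for seating and for the handle.

```bash
python3 - <<'E'
from h import *
a=cv2.imread("pics/s6.png");b=cv2.imread("pics/t6.png")
for t in(185,):
  for o in white(a,(270,134,332,190),t): print(np.r_[o[0],o[3]],plane("scene",o[0],93))
for X in([532.6,-188,130],[536.5,-191,130]):print(proj("top",X),proj("scene",X))
for im,n,box in((a,"scene",(276,140,320,162)),(b,"top",(305,185,350,205))):
    x0,y0,x1,y1=box;c=cv2.resize(im[y0:y1,x0:x1],None,fx=4,fy=4,interpolation=cv2.INTER_CUBIC)
    m=(c.max(2)<60).astype(np.uint8)
    q=max(cv2.findContours(m,0,1)[0],key=cv2.contourArea);r=cv2.minAreaRect(q)
    print(n,(np.array(r[0])+.5)/4-.5+[x0,y0],np.array(r[1])/4,plane(n,(np.array(r[0])+.5)/4-.5+[x0,y0],128))
E
```

```text
[314.2 175.3   2.7  22.6] [ 449.1 -166.2   93. ]
[305.9 166.5   2.8  22.2] [ 493.  -178.2   93. ]
[291.4 149.7   2.4  20.1] [ 578.9 -205.9   93. ]
[285.6 141.    2.4  17.5] [ 621.3 -224.8   93. ]
[326.3 194.5] [299.4 150.3]
[327.2 193.3] [299.1 149.3]
scene [298.8 151.2] [ 6.4 33.6] [ 532.5 -184.9  128. ]
top [327.6 194.5] [19.8 36. ] [ 532.8 -192.8  128. ]
```

The bar spacing along the carrier is 46 mm (45 expected) at the same height, so the board is seated. I take the handle at about (535.5,-190.5).

```bash
python3 -m creep '[[[-8,2.4,0],[0,0,0]],[[-25,7.5,0],[0,0,0]],[[-45,13.5,0],[0,0,0]],[[-65,19.5,0],[0,0,0]],[[-80,23.5,0],[0,0,0]],[[-87,25.8,0],[0,0,0]],[[-87,25.8,0],[0,0,0]],[[-87,25.8,0],[0,0,0]],[[-87,25.8,-5],[0,0,0]],[[-87,25.8,-20],[0,0,0]],[[-87,25.8,-35],[0,0,0]],[[-87,25.8,-50],[0,0,0]]]' 45 && python3 -m creep '[[[0,0,-14],[0,0,0]],[[0,0,-28],[0,0,0]],[[0,0,-40],[0,0,0]],[[0,0,-50],[0,0,0]],[[0,0,-56],[0,0,0]],[[0,0,-57],[0,0,0]],[[0,0,-57],[0,0,0]],[[0,0,-57],[0,0,0]]]'
python3 - <<'E'
from h import *
a=eyes.capture("scene")[:,:,::-1];b=eyes.capture("top")[:,:,::-1]
c=lambda im,x,y,w,h:cv2.resize(im[y:y+h,x:x+w],(400,500),interpolation=cv2.INTER_CUBIC)
cv2.imwrite("pics/p7.png",np.hstack([c(a,255,120,80,100),c(b,285,150,72,90)]))
E
```

```text
clock: 13.25
ee_pos: [536.3, -190.7, 158.7]
ee_rot: [0.799, 0.601, 0.0, 0.0]
ft_force: [0.0, -0.4, 0.3]
gripper_width: 0.523
clock: 13.92
ee_pos: [536.0, -190.6, 103.3]
ee_rot: [0.799, 0.601, 0.0, 0.0]
ft_force: [0.3, -1.3, -0.1]
gripper_width: 0.526
```

View pics/p7.png

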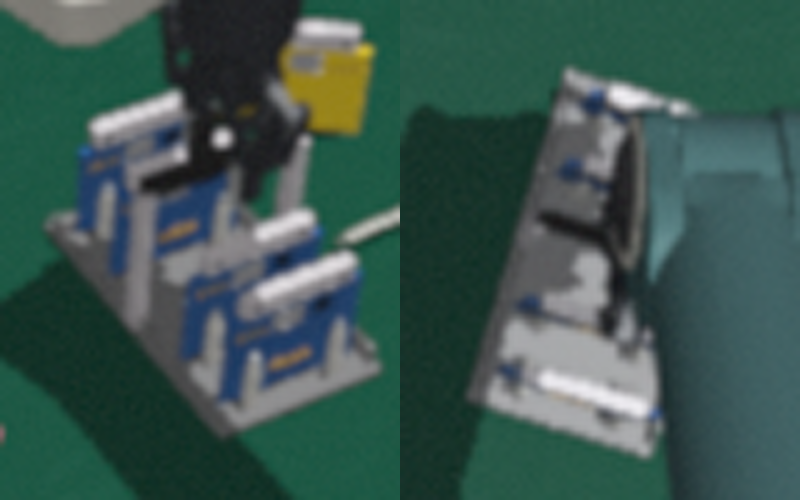

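The open fingers straddle the handle bar near its middle (scene crop about (215,165)). I close and lift gently.

```bash
python3 -m creep '[[[0,0,0],[0,0,0]],[[0,0,0],[0,0,0]],[[0,0,0],[0,0,0]],[[0,0,0],[0,0,0]],[[0,0,0],[0,0,0]],[[0,0,0],[0,0,0]],[[0,0,0],[0,0,0]]]' 0 100 && python3 -m creep '[[[0,0,1],[0,0,0]],[[0,0,2.5],[0,0,0]],[[0,0,4.5],[0,0,0]],[[0,0,7],[0,0,0]],[[0,0,10],[0,0,0]],[[0,0,13],[0,0,0]],[[0,0,16],[0,0,0]],[[0,0,18],[0,0,0]],[[0,0,19],[0,0,0]],[[0,0,20],[0,0,0]],[[0,0,20],[0,0,0]]]'; python3 - <<'E'
from cell import bot
o=bot.get_obs();print(o["wrist_torque"])
E
```

```text
clock: 14.6
ee_pos: [535.3, -190.6, 103.4]
ee_rot: [0.799, 0.601, -0.0, 0.0]
ft_force: [-2.1, 0.0, 5.0]
gripper_width: 0.12
clock: 15.52
ee_pos: [535.5, -190.6, 123.0]
ee_rot: [0.799, 0.601, 0.0, 0.0]
ft_force: [-0.2, -0.4, -7.6]
gripper_width: 0.124
[0.08023844 0.02774519 0.03698648]
```

The 7.6 N load matches a carrier with four boards, and the wrist moment is small. I lift the rest of the way to 100 mm.

```bash
python3 -m creep '[[[0,0,2],[0,0,0]],[[0,0,6],[0,0,0]],[[0,0,12],[0,0,0]],[[0,0,20],[0,0,0]],[[0,0,29],[0,0,0]],[[0,0,38],[0,0,0]],[[0,0,48],[0,0,0]],[[0,0,58],[0,0,0]],[[0,0,67],[0,0,0]],[[0,0,74],[0,0,0]],[[0,0,79],[0,0,0]],[[0,0,82],[0,0,0]]]' && python3 -m creep '[[[0,0,0],[0,0,0]],[[0,0,0],[0,0,0]],[[0,0,0],[0,0,0]],[[0,0,0],[0,0,0]],[[0,0,0],[0,0,0]],[[0,0,0],[0,0,0]],[[0,0,0],[0,0,0]],[[0,0,0],[0,0,0]],[[0,0,0],[0,0,0]]]'
python3 - <<'E'
from h import *
o=bot.get_obs();print(o["ee_pos"],o["ft_force"],o["wrist_torque"],o["qd"])
a=eyes.capture("scene")[:,:,::-1];b=eyes.capture("top")[:,:,::-1]
c=lambda im,x,y,w,h:cv2.resize(im[y:y+h,x:x+w],(400,500),interpolation=cv2.INTER_CUBIC)
cv2.imwrite("pics/p8.png",np.hstack([c(a,240,70,120,150),c(b,265,120,120,150)]))
E
```

```text
clock: 16.52
ee_pos: [535.7, -190.6, 205.7]
ee_rot: [0.799, 0.601, 0.0, 0.0]
ft_force: [-0.4, -1.3, -7.1]
gripper_width: 0.12
clock: 17.27
ee_pos: [535.5, -190.5, 204.7]
ee_rot: [0.799, 0.601, -0.0, 0.0]
ft_force: [-0.3, -0.6, -7.6]
gripper_width: 0.117
[ 535.5 -190.5  204.7] [-0.3 -0.6 -7.6] [-0. -0. -0.] [ 0. -0. -0. -0.  0. -0.  0.]
```

View pics/p8.png

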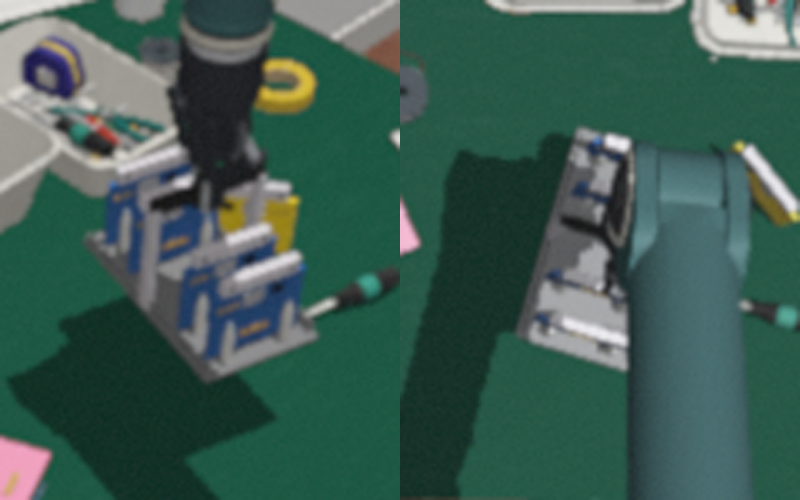

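The carrier is up with all four boards in their slots (base corners at scene (266,141), (303,184), (335,171)), and the driver and yellow board are untouched. A quick level check, then I hand in.

```bash
python3 - <<'E'
from h import *
x=np.array([.961,-.2764,0]);y=np.array([.2764,.961,0]);O=np.array([535.5,-190.5,102])
for i,j in((1,1),(-1,1),(-1,-1)): print(proj("scene",O+i*112*x+j*62*y))
o=bot.get_obs();print(o["ee_pos"],o["gripper_width"],abs(o["qd"]).max())
E
```

```text
[264.2 142. ]
[301.4 184.5]
[335.  171.1]
[ 535.5 -190.5  204.8] 0.12165129164433508 0.005166389437118681
```

```bash
python3 -c "
from cell import bot
print(bot.sign_off())"
```

```text
the job is handed in; nothing more can be done
None
```

The loose board is in the empty end slot and released, and the arm is holding the carrier by its handle, about 10 cm up. I handed the job in at about 17.5 s of the 51 s limit.

- **Board seated:** it met the slot floor with about 12 N at TCP height 70 mm (69 expected). Afterwards its bar sat 46 mm along the carrier from the next one (45 expected), at the same height as its neighbours.
- **Lift:** the TCP rose from 103 to 205 mm. The load is a steady 7.6 N, which matches a carrier with four boards. The wrist moment and joint speeds are close to zero.
- **Level:** the carrier's corners in the last picture are within about 2 pixels (roughly 4 mm) of a level pose. That was read by eye, so it only shows the tilt is small.
- **Boards and bystanders:** the last picture shows all four boards in their slots. The screwdriver looks where it was. I did not recheck the positions of the spool and pot, but the arm never went near them and no unexpected force showed.

No check failed. The two views put the handle centre up to about 4 mm from where the base outline put it, so I aimed close to the base-outline position. The handle lay between the open fingers, and they closed on it without trouble.

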